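# Clamp a filter cartridge in the ratchet press

## Task

The filter cartridge in the small bench press is not clamped yet, and the ratchet is set to loosen: flip the red pawl lever fully over to the tightening (clockwise) side, then work the ratchet handle to and fro until the pressure pad holds the cartridge firmly, with 65 N or so. Do not over-tighten it, and leave the cartridge standing where it is; then let go, with the other things on the bench undisturbed.

Things in the scene. Friction and masses are not known exactly. Their poses are not given: they have to be found in the camera images.
- press: Bench press, fixed to the bench: cream base plate 130 x 170 mm and 20 mm thick, a 6 mm high steel seat on it, two steel columns 130 mm apart, blue crossbar with its top 170 mm above the bench. The ratchet handle lies on top: steel head of 46 mm radius, bar 22 mm wide with its top 198 mm above the bench. Origin: centre of the underside.
- press_axis (a point): Point on the upright turning axis of the spindle and handle, 200 mm above the bench, over the middle of the blue crossbar. Its own -x axis is the middle of the handle's swing (handle joint 0); z is up.
- handle_knob (a point): Centre of the graspable part (230 mm above the bench) of the black upright round knob on the end of the ratchet handle: 22 mm diameter, from 198 to 252 mm above the bench, its axis 140 mm out from the turning axis. Its own +x axis points outward along the bar, z is up. Held still after a slow tightening step, 3 to 5 N remain on it with the pad in the air, 2 to 3 N more at 65 N.
- handle (a joint): Angle of the ratchet handle about the turning axis, rad, growing counter-clockwise seen from above; starts at 0, stops at -0.65 and 0.65. Clockwise tightens. The spindle's friction (0.85 N m, which holds the pad where it is left) and the handle's own (0.18 N m) make about 7.4 N across the knob when tightening with the pad in the air. Running back takes 1 to 2 N. It stays where it is left.
- pawl_lever: Red pawl lever on the bar. Origin: on its pivot axis, at bench height; its +x points along the lever to the tab. Turned 0.4 rad counter-clockwise from the bar it drives the spindle counter-clockwise: loosens. 0.4 rad clockwise: tightens; the other way the handle runs back, clicking. Sprung to either end, lifts by 0.2 rad at clicks. 18 teeth: a stroke can begin with up to 0.35 rad of idle motion.
- lever_tab (a point): Centre (230 mm above the bench) of the upright red tab on the pawl lever: 10 mm along the lever, 8 mm across, top 242 mm above the bench. The lever lies on the bar (top of its arm 208 mm above the bench), is pivoted 60 mm out from the turning axis and points outward; the tab is 35 mm further out. Pushed across the bar it resists with about 1.5 N, then snaps over; the handle may swing a little.
- pad: Sprung aluminium pressure pad, a disc 48 mm in diameter, 10 mm thick, under the crossbar; origin at the centre of its lower face. Turning clockwise lowers it 8 mm per rad. It starts 10 to 22 mm above the cartridge. Once it stands there, pressing grows by about 30 N per 0.1 rad, and each 10 N adds 0.6 N at the knob: about 11 N across the moving knob at 65 N; a knob held still keeps less.
- cartridge: White filter cartridge with two blue bands, standing upright and loose on the seat of the press under the pad, 40 mm in diameter, 70 mm tall; origin at the centre of its underside.
- cartridge_center (a point): Centre of that cartridge, 35 mm above its underside; z along its axis.
- spare_center (a point): Centre of a spare cartridge of the same kind standing on the bench, 40 mm in diameter, 70 mm tall. Leave alone.
- reagent: Clear bottle with blue cap, 64 mm in diameter, 130 mm tall; origin at the underside. Leave alone.
- beaker: Glass beaker, 66 mm in diameter, 85 mm tall; origin at the underside. Leave alone.
- tipbox: Yellow box, 120 x 80 x 60 mm; origin at the underside. Leave alone.
- driver: Screwdriver, 160 mm long, lying on the bench. Leave alone.
- wash: Amber jar with white lid, 52 mm in diameter, 100 mm tall; origin at the underside. Leave alone.
- seal: Black rubber ring, 48 mm in diameter, 8 mm thick, lying on the bench. Leave alone.

How it is judged:
On the way, in this order (a step that is already met when the one before it is completed fails the run):
1. the pawl lever is flipped fully to the clockwise (tightening) side (y of lever_tab in the frame of handle_knob below -0.0045 m), for 0.2 s.
2. the pad presses the cartridge with more than 40 N (contact force between pad and cartridge above 40 N), for 0.2 s.
At the end, for the whole second after the job is handed in: The pad presses the cartridge with 40 to 100 N and keeps doing so with the handle released; the pawl lever is still on the clockwise side (tab more than 3 mm to that side of the bar's middle line); the cartridge stands upright (within 0.05 rad), at rest, within 6 mm of where it was (contact force between pad and cartridge between 40 and 100 N and y of lever_tab in the frame of handle_knob below -0.003 m and distance of cartridge_center from where it was at the start of the episode below 0.006 m and angle between cartridge_center's own z axis and vertical below 0.05 rad and linear speed of cartridge below 0.01 m/s); the robot touches nothing.
It fails at once if the cartridge is over-tightened: the pad presses it with more than 120 N (contact force between pad and cartridge above 120 N).
It fails at once if another thing on the bench is moved by more than 20 mm (distance of any of spare_center, reagent, beaker, tipbox, driver, wash, seal from where it was at the start of the episode above 0.02 m).
It also fails if it takes over 72 s, if anything falls off the work surface, if the arm or the gripper's body presses on something with over 40 N, if the wrist force passes 120 N, or if a joint passes its speed limit or range.

## Robot

A 6-joint arm with a two-finger parallel gripper is mounted at the origin on the work surface. World frame = base frame: x ahead of the robot, y to its left, z up, the work surface at z = 0. Lengths are in m, angles in rad, forces in N, time in s.
With the tool pointing down it reaches from about 0.3 to 0.85 m from the base axis. Payload 4.2 kg.
Tool frame: the origin (TCP) lies midway between the tips of the shut fingers; the grasp point (between the pads) lies 19 mm behind it (manip.pinch_z is the distance from the TCP to the grasp point, in m); z points along the fingers, y is the line along which they close (so a half turn about z gives the same grasp; the last joint's range is limited). The gripper opens to 91 mm and grips with 3 to 60 N. Pads are 32 mm wide; open, the fingers measure 118 mm over their backs; the gripper's body (76 mm by 178 mm) begins 60 mm behind the grasp point.
Start: joints at [1.249, 0.32, 1.565, -0, 1.257, -0.02], TCP at [0.171, 0.549, 0.214] pointing down, gripper open.
Joint ranges: [-3.11, 3.11], [-0.84, 2.01], [0.21, 2.61], [-1.34, 4.49], [0.05, 2.63], [-2.56, 2.56]. Speed limits (rad/s): [2.57, 2.57, 3.14, 3.14, 3.14, 3.14].

## Interface

Orientations are given as a 3x3 rotation matrix whose columns are the frame's x, y, z axes.
In Python, from cell import get_obs, vision, workorder, manip gives the robot as it stands.
- The arm moves only by the shell command python3 -m handwheel 'ROWS'. ROWS is JSON, a list of rows, each a list of 3 entries, a list of its own where there are three numbers: the turn, a rotation vector about the world's x, y, z in rad, then the shift along the world's x, y, z in m, then the closure in counts, from 0 (fully open) to 255 (shut). In form: [[[wx, wy, wz], [tx, ty, tz], grip], ...]. A call has 1 to 10 rows; each row is the pose to reach, as a shift and turn from the pose commanded when the call began; what a row does not reach only later rows make up. A row lasts 1/8 s, in which the tool goes at most 62.5 mm and 10.7 degrees, less where a joint would pass 70% of its speed; a pose out of reach is approached as far as the arm can. A call with a gripper value outside its range is refused whole. The fingers move at their own pace and stop on an object; the grip force is fixed at half the most. Time passes only in rows, so rows that repeat a pose let the fingers close. It gives the time, the measured TCP pose, the force, the opening and the grip force at its end, in the units of the state.
- get_obs(): the state, without advancing time (a new reading comes with each control period).
- vision.read_camera(name): name is "scene" or "top" or "wrist"; returns a dict with "color" (420x560x3 uint8, red, green, blue), "K" (3x3 intrinsics, pixels), "R" (3x3) and "t" (3): a world point X has camera coordinates R X + t. Camera axes: x right, y down, z forward; pixel columns grow to the right and rows downward; lengths in m; the calibration is good to about 2 mm. A picture is of the moment at which its call begins. There is no depth.
- workorder.hand_in(): hands the job in; it is judged then, once.
Trained networks look in the newest picture that a camera, given by its name, has taken for a name from the list of things; names that differ only in an ending like _2 or _b are one class to them, and where a whole thing is asked for, a point or a joint stands for the part that bears it (a point fixed in the world has none). Each returns a list of dicts, best first, with "score" (0 to 1); they miss things now and then, are a little off and sometimes report something else, mostly with a low value. They report only what shows in the picture. A call takes as long as a camera call.
- vision.look_for(camera, label): "at" ([column, row] in pixels, amid what is visible of it).
- vision.masks_of(camera, label): "mask" (420x560 bool, what is visible of it) and "at" ([column, row] in pixels, amid what is visible of it).
The state is a dict: "t": time; "q": joint angles; "qvel": joint speeds; "joint_efforts": joint torques, N m; "tcp_pos": TCP position; "orientation": TCP orientation; "contact_force": force on the tool from outside, world axes, zero at the start; "ft_torque": the same for the moment, N m; "gripper_width": finger opening in m; "grip_force": force on a finger pad.
Only numpy, scipy, OpenCV 4.12 (cv2) and the standard library are available. Lean on these libraries where they do the work, as an engineer would, in place of code of your own. Each camera call takes 0.05 s, during which the arm holds its last target. There are 200 camera calls.

## Working session

There is one attempt and no reset: what is moved stays moved. The work goes in short steps, Python scripts to look and compute and a shell command to move; the robot and the scene stay as the last step left them, time stands still between calls to the robot, and variables do not carry over. Pictures are saved under pics/ and viewed, at most 10 in all, crops included, and the job is handed in when it is done.

```bash
mkdir -p pics
cat > h.py <<'E'
import numpy as np, cv2
from cell import get_obs, vision, workorder, manip
def ray(c,px):
    d=np.linalg.inv(c["K"])@np.array([px[0],px[1],1.]); return -c["R"].T@c["t"], c["R"].T@d
def at_z(c,px,z):
    o,d=ray(c,px); return o+d*(z-o[2])/d[2]
def proj(c,X):
    p=c["K"]@(c["R"]@np.array(X)+c["t"]); return p[:2]/p[2]
E
python3 - <<'E'
from h import *
ims=[]
for n in ("top","scene"):
    c=vision.read_camera(n); ims.append(c["color"])
    print(n, (-c["R"].T@c["t"]).round(3))
    for l,z in (("handle_knob",.23),("lever_tab",.23),("press",.17),("cartridge",.06),("spare_center",.035),("reagent",.06),("beaker",.04),("wash",.05),("pad",.12)):
        for r in vision.look_for(n,l)[:2]: print(l,round(r["score"],2),np.round(r["at"]),at_z(c,r["at"],z).round(3))
    cv2.imwrite(f"pics/{n}1.png",c["color"][:,:,::-1])
E
```

```text
top [ 0.414 -0.037  1.075]
handle_knob 0.98 [302. 196.] [ 0.608 -0.093  0.23 ]
lever_tab 0.41 [306. 216.] [ 0.562 -0.101  0.23 ]
press 0.75 [303. 195.] [ 0.624 -0.098  0.17 ]
press 0.72 [301. 205.] [ 0.6   -0.094  0.17 ]
spare_center 0.63 [302. 197.] [ 0.651 -0.106  0.035]
spare_center 0.58 [371. 250.] [ 0.505 -0.292  0.035]
reagent 0.75 [127. 256.] [0.48  0.361 0.06 ]
beaker 0.86 [160. 179.] [0.697 0.294 0.04 ]
wash 0.64 [269. 147.] [ 0.792 -0.012  0.05 ]
pad 0.43 [304. 192.] [ 0.645 -0.105  0.12 ]
scene [ 1.101 -0.455  1.056]
handle_knob 0.96 [255. 233.] [ 0.624 -0.113  0.23 ]
handle_knob 0.38 [162. 288.] [ 0.615 -0.323  0.23 ]
lever_tab 0.61 [234. 213.] [ 0.558 -0.117  0.23 ]
lever_tab 0.45 [260. 270.] [ 0.699 -0.159  0.23 ]
press 0.57 [257. 272.] [ 0.67  -0.145  0.17 ]
cartridge 0.71 [267. 278.] [ 0.643 -0.099  0.06 ]
cartridge 0.52 [256. 237.] [ 0.537 -0.048  0.06 ]
spare_center 0.57 [161. 286.] [ 0.496 -0.292  0.035]
reagent 0.6 [360. 152.] [0.491 0.35  0.06 ]
beaker 0.59 [400. 208.] [0.688 0.304 0.04 ]
wash 0.66 [335. 303.] [ 0.782 -0.018  0.05 ]
wash 0.22 [361. 152.] [0.488 0.36  0.05 ]
```

Run:
```python
import cv2,numpy as np
a=cv2.imread("pics/top1.png")[130:290,220:400]; b=cv2.imread("pics/scene1.png")[180:340,160:340]
cv2.imwrite("pics/c1.png",np.hstack([cv2.resize(a,(400,356),interpolation=3),cv2.resize(b,(400,356),interpolation=3)]))
```

```text
(no output)
```

View pics/top1.png

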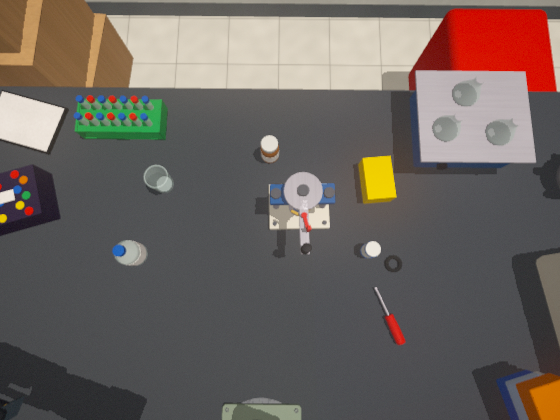

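View pics/c1.png

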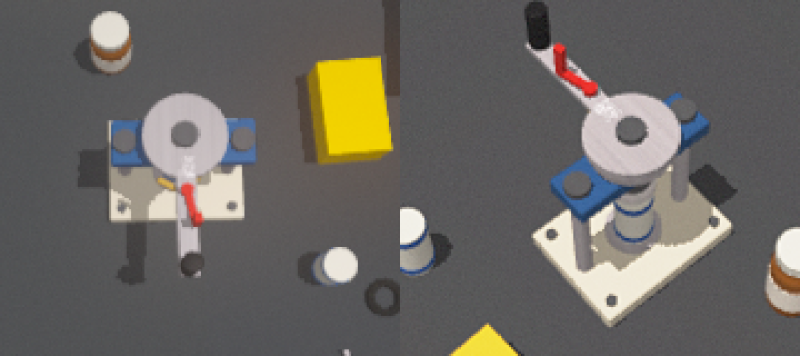

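The top view shows the hub at about (303,190), the knob at (306,249) and the red tab at (309,229). The handle points towards the robot (-x) and the lever leans to -y, so I push the tab to +y.

Run:
```python
from h import *
from scipy.optimize import least_squares
cs={n:vision.read_camera(n) for n in("top","scene")}
P={"knobtop":((306.4,249),(221.6,183.6),.252),"tabtop":((308.7,229),(232,201.6),.242),"hub":((303,190),(264,237.6),.2)}
for k,(a,b,z) in P.items():
    print(k,at_z(cs["top"],a,z).round(4),at_z(cs["scene"],b,z).round(4))
for n,l,z in (("top","handle_knob",.23),("top","lever_tab",.23),("scene","lever_tab",.23),("scene","handle_knob",.23)):
    for m in vision.masks_of(n,l)[:2]:
        ys,xs=np.where(m["mask"]); print(n,l,round(m["score"],2),len(xs),xs.min(),xs.max(),ys.min(),ys.max(),at_z(cs[n],m["at"],z).round(3))
o=get_obs();print(o["tcp_pos"],np.round(o["orientation"],3),o["gripper_width"],manip.pinch_z,o["t"])
```

```text
knobtop [ 0.4859 -0.0997  0.252 ] [ 0.4925 -0.0991  0.252 ]
tabtop [ 0.5309 -0.1057  0.242 ] [ 0.5387 -0.1065  0.242 ]
hub [ 0.6297 -0.0962  0.2   ] [ 0.6285 -0.0936  0.2   ]
top handle_knob 0.65 1473 284 322 172 252 [ 0.614 -0.09   0.23 ]
top handle_knob 0.5 260 361 380 241 256 [ 0.49  -0.245  0.23 ]
scene lever_tab 0.54 152 229 248 201 223 [ 0.56  -0.118  0.23 ]
scene handle_knob 0.76 1829 216 285 181 260 [ 0.631 -0.114  0.23 ]
[0.17092428 0.54902834 0.21398543] [[-0.955  0.297  0.   ]
 [ 0.297  0.955  0.   ]
 [-0.     0.    -1.   ]] 0.09147716623828138 0.0188 1.3
```

```bash
python3 -m handwheel '[[[0,0,0.05],[0.01,-0.01,0.06],255],[[0,0,0.1],[0.03,-0.05,0.1],255],[[0,0,0.15],[0.06,-0.1,0.116],255],[[0,0,0.2],[0.09,-0.155,0.116],255],[[0,0,0.25],[0.12,-0.21,0.116],255],[[0,0,0.3],[0.145,-0.265,0.116],255],[[0,0,0.3],[0.17,-0.32,0.116],255],[[0,0,0.3],[0.2,-0.375,0.116],255],[[0,0,0.3],[0.23,-0.43,0.116],255],[[0,0,0.3],[0.26,-0.48,0.116],255]]' && python3 -m handwheel '[[[0,0,0],[0.025,-0.05,0],255],[[0,0,0],[0.05,-0.1,0],255],[[0,0,0],[0.075,-0.15,0],255],[[0,0,0],[0.09,-0.2,0],255],[[0,0,0],[0.1,-0.22,0],255],[[0,0,0],[0.104,-0.22,0],255],[[0,0,0],[0.104,-0.22,0],255]]'
python3 - <<'E'
from h import *
for n in("wrist","top"):
    c=vision.read_camera(n); cv2.imwrite(f"pics/{n}2.png",c["color"][:,:,::-1])
    print((-c["R"].T@c["t"]).round(3),[(round(r["score"],2),np.round(r["at"])) for l in("lever_tab","handle_knob") for r in vision.look_for(n,l)])
    for X in ((.489,-.0995,.252),(.535,-.112,.242),(.629,-.095,.2)): print(proj(c,X).round())
o=get_obs();print(o["tcp_pos"].round(4) if hasattr(o["tcp_pos"],'round') else o["tcp_pos"],o["contact_force"])
E
```

```text
t: 2.55
tcp_pos: [0.4315, 0.067, 0.3304]
orientation: [[-1.0, 0.002, 0.001], [0.002, 1.0, 0.001], [-0.001, 0.001, -1.0]]
contact_force: [0.7, 1.5, 0.0]
gripper_width: 0.0006
grip_force: 0.0
t: 3.42
tcp_pos: [0.5349, -0.1495, 0.33]
orientation: [[-1.0, 0.001, -0.0], [0.001, 1.0, 0.001], [0.0, 0.001, -1.0]]
contact_force: [0.6, 0.6, -0.5]
gripper_width: 0.0006
grip_force: 0.0
[ 0.459 -0.15   0.501] [(0.97, array([324., 228.])), (0.65, array([328., 210.])), (0.77, array([327., 189.]))]
[338. 163.]
[319. 212.]
[326. 281.]
[ 0.414 -0.037  1.075] [(0.85, array([302., 185.]))]
[306. 248.]
[312. 227.]
[303. 190.]
[ 0.5347 -0.1501  0.3303] [-0.72627459  0.40094549  0.61947928]
```

View pics/wrist2.png

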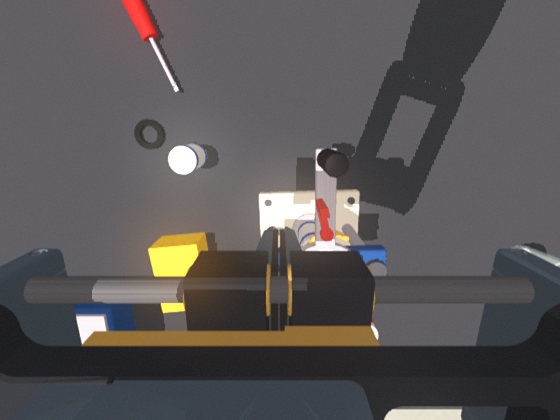

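The wrist view shows the knob top at (336,163), as projected. The tab is at about (321,207), leaning to the loosening side. Next I descend beside it and push to +y.

```bash
python3 -m handwheel '[[[0,0,0],[-0.005,0,-0.05],255],[[0,0,0],[-0.005,0,-0.09],255],[[0,0,0],[-0.005,0,-0.107],255],[[0,0,0],[-0.005,0.012,-0.107],255],[[0,0,0],[-0.005,0.02,-0.107],255],[[0,0,0],[-0.005,0.026,-0.107],255],[[0,0,0],[-0.005,0.031,-0.107],255],[[0,0,0],[-0.005,0.036,-0.107],255],[[0,0,0],[-0.005,0.041,-0.107],255],[[0,0,0],[-0.005,0.045,-0.107],255]]'
python3 - <<'E'
from h import *
out=[]
for n in("wrist","scene"):
    c=vision.read_camera(n); out.append(c["color"][:,:,::-1])
    print([(l,round(r["score"],2),np.round(r["at"]),at_z(c,r["at"],.23).round(3)) for l in("lever_tab",) for r in vision.look_for(n,l)])
a=cv2.resize(out[0][100:300,220:420],(400,400)); b=cv2.resize(out[1][140:300,170:330],(400,400),interpolation=3)
cv2.imwrite("pics/p3.png",np.hstack([a,b]))
E
```

```text
t: 4.97
tcp_pos: [0.53, -0.1056, 0.223]
orientation: [[-1.0, 0.002, 0.0], [0.002, 1.0, 0.0], [-0.0, 0.0, -1.0]]
contact_force: [0.1, 0.4, -0.2]
gripper_width: 0.0007
grip_force: 0.0
[('lever_tab', 0.65, array([302., 244.]), array([ 0.522, -0.091,  0.23 ]))]
[('lever_tab', 0.28, array([161., 287.]), array([ 0.612, -0.324,  0.23 ]))]
```

View pics/p3.png

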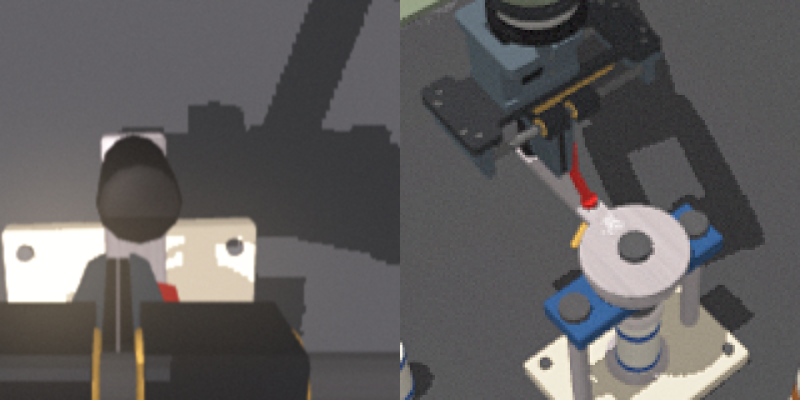

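Red now shows on the +y side of the fingers, at about (168,293) in the crop. I back off, rise above the knob, open the gripper and check.

```bash
python3 -m handwheel '[[[0,0,0],[0,-0.015,0],255],[[0,0,0],[0,-0.02,0.03],255],[[0,0,0],[0,-0.02,0.08],255],[[0,0,0],[-0.02,-0.01,0.09],150],[[0,0,0],[-0.041,0.006,0.09],100],[[0,0,0],[-0.041,0.006,0.09],100]]'
python3 - <<'E'
from h import *
out=[]
for n in("wrist","scene","top"):
    c=vision.read_camera(n); out.append(c["color"][:,:,::-1])
    h=cv2.cvtColor(c["color"],cv2.COLOR_RGB2HSV); 
    m=((h[...,0]<6)|(h[...,0]>174))&(h[...,1]>170)&(h[...,2]>90); 
    print(n,[(l,round(r["score"],2),np.round(r["at"]),at_z(c,r["at"],.23).round(3)) for l in("lever_tab","handle_knob") for r in vision.look_for(n,l)[:2]])
    for X in ((.489,-.0995,.252),(.535,-.084,.242)): print(proj(c,X).round())
a=cv2.resize(out[0][100:340,200:440],(400,400)); b=cv2.resize(out[1][140:300,170:330],(400,400),interpolation=3)
cv2.imwrite("pics/p4.png",np.hstack([a,b]))
E
```

```text
t: 5.92
tcp_pos: [0.4881, -0.1004, 0.3136]
orientation: [[-1.0, 0.002, 0.001], [0.002, 1.0, -0.0], [-0.001, -0.0, -1.0]]
contact_force: [0.6, 0.2, 0.3]
gripper_width: 0.0276
grip_force: 0.0
wrist [('lever_tab', 0.69, array([290., 263.]), array([ 0.538, -0.09 ,  0.23 ])), ('lever_tab', 0.56, array([277., 279.]), array([ 0.554, -0.102,  0.23 ])), ('handle_knob', 0.66, array([277., 275.]), array([ 0.549, -0.103,  0.23 ]))]
[280. 222.]
[297. 267.]
scene [('lever_tab', 0.67, array([239., 213.]), array([ 0.563, -0.107,  0.23 ])), ('handle_knob', 0.88, array([254., 235.]), array([ 0.627, -0.117,  0.23 ]))]
[220. 183.]
[240. 195.]
top [('handle_knob', 0.63, array([277., 198.]), array([ 0.603, -0.036,  0.23 ]))]
[306. 248.]
[299. 227.]
```

View pics/p4.png

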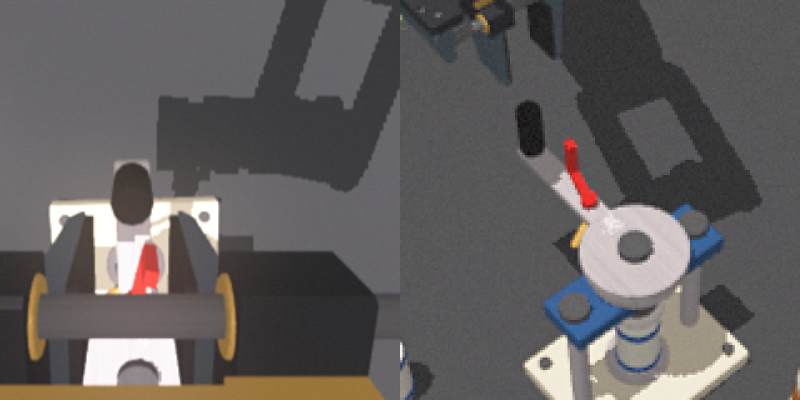

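The lever is fully flipped: its tab is at scene (238,197) against (240,195) predicted. The knob has not moved. I descend and grasp it.

```bash
python3 -m handwheel '[[[0,0,0],[0.001,0.001,-0.02],80],[[0,0,0],[0.001,0.001,-0.05],80],[[0,0,0],[0.001,0.001,-0.08],80],[[0,0,0],[0.001,0.001,-0.102],80],[[0,0,0],[0.001,0.001,-0.102],255],[[0,0,0],[0.001,0.001,-0.102],255],[[0,0,0],[0.001,0.001,-0.102],255],[[0,0,0],[0.001,0.001,-0.102],255],[[0,0,0],[0.001,0.001,-0.102],255]]'
python3 - <<'E'
from h import *
o=get_obs();print(np.round(o["q"],2),o["t"],o["tcp_pos"])
A=np.array([.629,-.0955]);r=.14
def sh(a,b): 
    f=lambda t:r*np.array([-np.cos(t),-np.sin(t)])
    return (f(b)-f(a)).round(4)
c0=.025
print("from 0"); [print(round(d,2),sh(c0,c0+d)) for d in np.arange(-.06,-.61,-.06)]
print("back from -.6"); [print(round(d,2),sh(c0-.6,c0-.6+d)) for d in np.arange(.12,1.21,.12)]
print("fwd from +.6"); [print(round(d,2),sh(c0+.6,c0+.6+d)) for d in np.arange(-.06,-1.21,-.06)]
E
```

```text
t: 7.5
tcp_pos: [0.4902, -0.0992, 0.2116]
orientation: [[-1.0, 0.002, 0.001], [0.002, 1.0, -0.0], [-0.001, -0.0, -1.0]]
contact_force: [0.3, -0.9, 2.4]
gripper_width: 0.0212
grip_force: 30.0
[-0.22  0.2   1.73 -0.    1.2  -1.79] 7.5 [ 0.49019672 -0.09916312  0.2116405 ]
from 0
-0.06 [0.     0.0084]
-0.12 [0.0006 0.0168]
-0.18 [0.0016 0.0251]
-0.24 [0.0032 0.0334]
-0.3 [0.0052 0.0415]
-0.36 [0.0077 0.0495]
-0.42 [0.0107 0.0574]
-0.48 [0.0142 0.065 ]
-0.54 [0.0181 0.0725]
-0.6 [0.0225 0.0796]
back from -.6
0.12 [-0.0083 -0.0146]
0.24 [-0.0147 -0.0301]
0.36 [-0.0193 -0.0463]
0.48 [-0.0219 -0.0629]
0.6 [-0.0225 -0.0796]
0.72 [-0.021  -0.0964]
0.84 [-0.0176 -0.1128]
0.96 [-0.0123 -0.1287]
1.08 [-0.005  -0.1439]
1.2 [ 0.004  -0.1581]
fwd from +.6
-0.06 [-0.0047  0.007 ]
-0.12 [-0.009   0.0142]
-0.18 [-0.0128  0.0216]
-0.24 [-0.0162  0.0293]
-0.3 [-0.0191  0.0372]
-0.36 [-0.0216  0.0452]
-0.42 [-0.0235  0.0534]
-0.48 [-0.025   0.0617]
-0.54 [-0.026  0.07 ]
-0.6 [-0.0264  0.0784]
-0.66 [-0.0264  0.0868]
-0.72 [-0.0258  0.0952]
-0.78 [-0.0248  0.1035]
-0.84 [-0.0232  0.1118]
-0.9 [-0.0212  0.1199]
-0.96 [-0.0187  0.1279]
-1.02 [-0.0157  0.1358]
-1.08 [-0.0122  0.1434]
-1.14 [-0.0083  0.1509]
-1.2 [-0.004   0.1581]
```

Firm grasp: opening 21 mm, grip 30 N. First tightening half-stroke.

```bash
python3 -m handwheel '[[[0,0,-0.06],[0,0.0084,0],255],[[0,0,-0.12],[0.0006,0.0168,0],255],[[0,0,-0.18],[0.0016,0.0251,0],255],[[0,0,-0.24],[0.0032,0.0334,0],255],[[0,0,-0.3],[0.0052,0.0415,0],255],[[0,0,-0.36],[0.0077,0.0495,0],255],[[0,0,-0.42],[0.0107,0.0574,0],255],[[0,0,-0.48],[0.0142,0.065,0],255],[[0,0,-0.54],[0.0181,0.0725,0],255],[[0,0,-0.6],[0.0225,0.0796,0],255]]'
cat > f.py <<'E'
from h import *
o=get_obs(); R=np.array(o["orientation"]); p=np.array(o["tcp_pos"]); F=np.array(o["contact_force"])
A=np.array([.629,-.0955]); v=p[:2]-A; th=np.arctan2(-v[1],-v[0]); e=v/np.hypot(*v); tcw=np.array([e[1],-e[0]])
print("r",np.hypot(*v).round(4),"angle",(th-.025).round(3),"yaw",np.arctan2(R[1,1],R[0,1]).round(3)-1.57,"Ftan resisting cw",(-F[:2]@tcw).round(2),"Frad",(F[:2]@e).round(2),"z",F[2].round(1),"q6",np.round(o["q"][5],2),"t",o["t"])
E
python3 f.py
```

```text
t: 8.75
tcp_pos: [0.5123, -0.021, 0.2116]
orientation: [[-0.824, 0.567, 0.0], [0.567, 0.824, -0.004], [-0.002, -0.003, -1.0]]
contact_force: [-0.9, -7.2, 2.3]
gripper_width: 0.0216
grip_force: 30.0
r 0.1384 angle -0.594 yaw -0.6020000000000001 Ftan resisting cw 6.53 Frad -3.11 z 2.3 q6 -1.03 t 8.75
```

```bash
python3 -m handwheel '[[[0,0,0.12],[-0.0083,-0.0146,0],255],[[0,0,0.24],[-0.0147,-0.0301,0],255],[[0,0,0.36],[-0.0193,-0.0463,0],255],[[0,0,0.48],[-0.0219,-0.0629,0],255],[[0,0,0.6],[-0.0225,-0.0796,0],255],[[0,0,0.72],[-0.021,-0.0964,0],255],[[0,0,0.84],[-0.0176,-0.1128,0],255],[[0,0,0.96],[-0.0123,-0.1287,0],255],[[0,0,1.08],[-0.005,-0.1439,0],255],[[0,0,1.08],[-0.005,-0.1439,0],255]]'; python3 f.py
python3 - <<'E'
from h import *
f=lambda t:.14*np.array([-np.cos(t),-np.sin(t)])
c=.025+.48
for d in np.arange(-.06,-1.09,-.06): print(round(d,2),(f(c+d)-f(c)).round(4))
out=[]
c=vision.read_camera("scene"); cv2.imwrite("pics/s5.png",cv2.resize(c["color"][140:340,160:360,::-1],(600,600),interpolation=3))
E
```

```text
t: 10.0
tcp_pos: [0.5076, -0.1642, 0.2116]
orientation: [[-0.889, -0.458, 0.0], [-0.458, 0.889, -0.001], [0.0, -0.001, -1.0]]
contact_force: [-1.8, -1.2, 4.5]
gripper_width: 0.0214
grip_force: 30.0
r 0.1395 angle 0.49 yaw 0.4770000000000001 Ftan resisting cw 0.14 Frad 2.14 z 4.5 q6 -2.38 t 10.0
-0.06 [-0.0038  0.0075]
-0.12 [-0.0072  0.0152]
-0.18 [-0.0101  0.023 ]
-0.24 [-0.0126  0.0311]
-0.3 [-0.0145  0.0392]
-0.36 [-0.016   0.0475]
-0.42 [-0.017   0.0558]
-0.48 [-0.0174  0.0642]
-0.54 [-0.0174  0.0726]
-0.6 [-0.0168  0.081 ]
-0.66 [-0.0158  0.0893]
-0.72 [-0.0143  0.0976]
-0.78 [-0.0122  0.1057]
-0.84 [-0.0097  0.1138]
-0.9 [-0.0067  0.1216]
-0.96 [-0.0032  0.1293]
-1.02 [0.0007 0.1367]
-1.08 [0.005  0.1439]
```

View pics/s5.png

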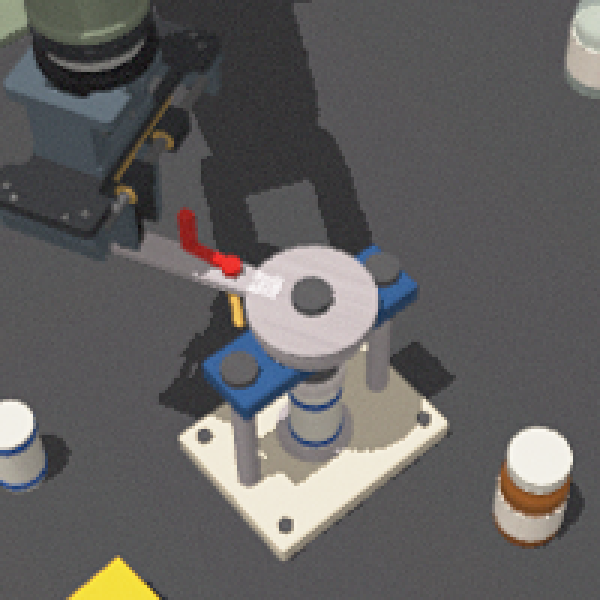

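The handle follows and the red lever stays on the tightening side, at (190,230). Next stroke: 0.6 rad is safe, then short segments while watching the force.

```bash
python3 -m handwheel '[[[0,0,-0.06],[-0.0038,0.0075,0],255],[[0,0,-0.12],[-0.0072,0.0152,0],255],[[0,0,-0.18],[-0.0101,0.023,0],255],[[0,0,-0.24],[-0.0126,0.0311,0],255],[[0,0,-0.3],[-0.0145,0.0392,0],255],[[0,0,-0.36],[-0.016,0.0475,0],255],[[0,0,-0.42],[-0.017,0.0558,0],255],[[0,0,-0.48],[-0.0174,0.0642,0],255],[[0,0,-0.54],[-0.0174,0.0726,0],255],[[0,0,-0.6],[-0.0168,0.081,0],255]]'; python3 f.py
python3 -m handwheel '[[[0,0,-0.06],[0.001,0.0083,0],255],[[0,0,-0.12],[0.0025,0.0166,0],255]]'>/dev/null; python3 f.py
```

```text
t: 11.3
tcp_pos: [0.4907, -0.0832, 0.2116]
orientation: [[-0.992, 0.124, 0.001], [0.124, 0.992, -0.004], [-0.002, -0.003, -1.0]]
contact_force: [0.3, -5.7, 2.2]
gripper_width: 0.0214
grip_force: 30.0
r 0.1388 angle -0.114 yaw -0.12400000000000011 Ftan resisting cw 5.6 Frad -0.82 z 2.2 q6 -1.63 t 11.3
r 0.1387 angle -0.234 yaw -0.244 Ftan resisting cw 5.78 Frad -2.45 z 2.1 q6 -1.48 t 11.55
```

```bash
python3 -m handwheel '[[[0,0,-0.06],[0.0021,0.0081,0],255],[[0,0,-0.12],[0.0046,0.0162,0],255]]'>/dev/null; python3 f.py
```

```text
r 0.1386 angle -0.355 yaw -0.3640000000000001 Ftan resisting cw 5.94 Frad -2.66 z 2.6 q6 -1.33 t 11.8
```

```bash
python3 -m handwheel '[[[0,0,-0.06],[0.003,0.0078,0],255],[[0,0,-0.12],[0.0065,0.0155,0],255]]'>/dev/null; python3 f.py
```

```text
r 0.1385 angle -0.476 yaw -0.484 Ftan resisting cw 5.81 Frad -3.15 z 3.7 q6 -1.17 t 12.05
```

```bash
python3 -m handwheel '[[[0,0,-0.06],[0.0039,0.0075,0],255],[[0,0,-0.12],[0.0083,0.0146,0],255]]'>/dev/null; python3 f.py
```

```text
r 0.1385 angle -0.597 yaw -0.6040000000000001 Ftan resisting cw 5.96 Frad -2.84 z 3.3 q6 -1.02 t 12.3
```

```bash
python3 -m handwheel '[[[0,0,0.12],[-0.0083,-0.0146,0],255],[[0,0,0.24],[-0.0147,-0.0301,0],255],[[0,0,0.36],[-0.0193,-0.0463,0],255],[[0,0,0.48],[-0.0219,-0.0629,0],255],[[0,0,0.6],[-0.0225,-0.0796,0],255],[[0,0,0.72],[-0.021,-0.0964,0],255],[[0,0,0.84],[-0.0176,-0.1128,0],255],[[0,0,0.96],[-0.0123,-0.1287,0],255],[[0,0,1.08],[-0.005,-0.1439,0],255],[[0,0,1.08],[-0.005,-0.1439,0],255]]' >/dev/null; python3 f.py; python3 -m handwheel '[[[0,0,-0.06],[-0.0038,0.0075,0],255],[[0,0,-0.12],[-0.0072,0.0152,0],255],[[0,0,-0.18],[-0.0101,0.023,0],255]]'>/dev/null; python3 f.py;  python3 -m handwheel '[[[0,0,-0.06],[-0.0025,0.008,0],255],[[0,0,-0.12],[-0.0045,0.0162,0],255]]' >/dev/null; python3 f.py
```

```text
r 0.1395 angle 0.488 yaw 0.4770000000000001 Ftan resisting cw 0.33 Frad 2.43 z 4.7 q6 -2.38 t 13.55
r 0.1392 angle 0.3 yaw 0.29499999999999993 Ftan resisting cw 1.34 Frad 1.3 z 3.5 q6 -2.16 t 13.925
r 0.1391 angle 0.179 yaw 0.17500000000000004 Ftan resisting cw 1.03 Frad 0.48 z 4.4 q6 -2.01 t 14.175
```

```bash
python3 -m handwheel '[[[0,0,-0.06],[-0.0015,0.0083,0],255],[[0,0,-0.12],[-0.0025,0.0166,0],255]]' >/dev/null; python3 f.py; python3 -m handwheel '[[[0,0,-0.06],[-0.0004,0.0084,0],255],[[0,0,-0.12],[-0.0004,0.0168,0],255]]' >/dev/null; python3 f.py
```

```text
r 0.139 angle 0.068 yaw 0.05599999999999983 Ftan resisting cw 5.59 Frad -0.07 z 3.1 q6 -1.86 t 14.425
r 0.1389 angle -0.053 yaw -0.06400000000000006 Ftan resisting cw 6.31 Frad -0.78 z 3.3 q6 -1.71 t 14.675
```

```bash
python3 -m handwheel '[[[0,0,-0.06],[0.0006,0.0084,0],255],[[0,0,-0.12],[0.0016,0.0167,0],255]]' >/dev/null; python3 f.py
```

```text
r 0.1387 angle -0.174 yaw -0.18400000000000016 Ftan resisting cw 6.07 Frad -0.61 z 2.8 q6 -1.56 t 14.925
```

```bash
python3 -m handwheel '[[[0,0,-0.06],[0.0015,0.0083,0],255]]' >/dev/null; python3 f.py
```

```text
r 0.1387 angle -0.234 yaw -0.244 Ftan resisting cw 6.07 Frad -1.8 z 3.1 q6 -1.48 t 15.05
```

```bash
python3 -m handwheel '[[[0,0,-0.06],[0.0021,0.0081,0],255],[[0,0,-0.12],[0.0046,0.0162,0],255]]'>/dev/null; python3 f.py
```

```text
r 0.1386 angle -0.355 yaw -0.3640000000000001 Ftan resisting cw 6.03 Frad -1.58 z 3.6 q6 -1.33 t 15.3
```

```bash
python3 -m handwheel '[[[0,0,-0.06],[0.003,0.0078,0],255],[[0,0,-0.12],[0.0065,0.0155,0],255]]'>/dev/null; python3 f.py
```

```text
r 0.1386 angle -0.473 yaw -0.484 Ftan resisting cw 7.41 Frad -3.08 z 3.9 q6 -1.17 t 15.55
```

```bash
python3 -m handwheel '[[[0,0,-0.06],[0.0039,0.0075,0],255]]'>/dev/null; python3 f.py
python3 - <<'E'
from h import *
c=vision.read_camera("scene"); cv2.imwrite("pics/s6.png",cv2.resize(c["color"][210:300,210:310,::-1],(800,720)[:1]+(600,),interpolation=3))
E
```

```text
r 0.1385 angle -0.532 yaw -0.544 Ftan resisting cw 8.27 Frad -3.06 z 3.4 q6 -1.1 t 15.675
```

View pics/s6.png

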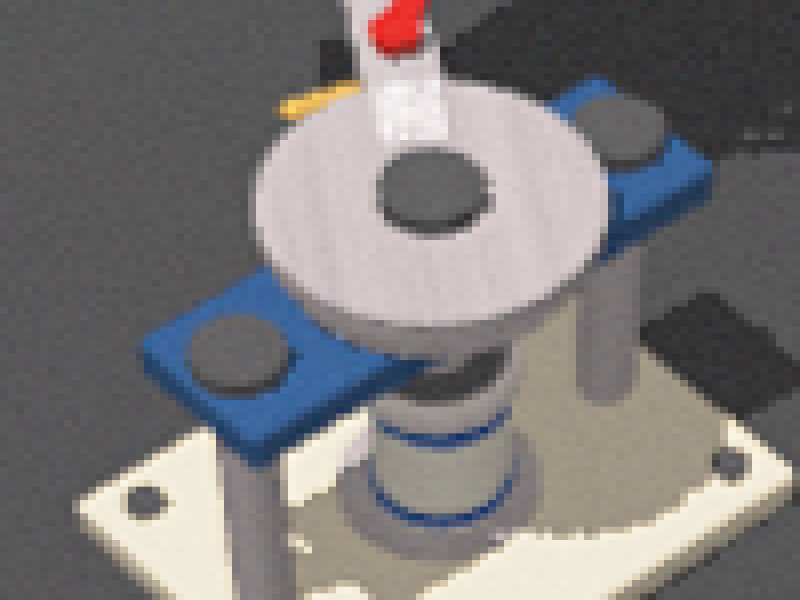

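The pad touches the cartridge in the picture (pad at (455,385), resting on the cartridge). The force rise of 2.2 N means about 37 N, so I need roughly 0.085 rad more.

```bash
python3 -m handwheel '[[[0,0,-0.04],[0.0029,0.0047,0],255],[[0,0,-0.08],[0.0059,0.0093,0],255]]'>/dev/null; python3 f.py;python3 -m handwheel '[[[0,0,0],[0,0,0],255],[[0,0,0],[0,0,0],255]]'>/dev/null; python3 f.py
```

```text
r 0.1385 angle -0.609 yaw -0.6230000000000001 Ftan resisting cw 9.42 Frad -2.74 z 4.7 q6 -1.0 t 15.975
r 0.1385 angle -0.614 yaw -0.6220000000000001 Ftan resisting cw 5.84 Frad -3.09 z 4.4 q6 -1.0 t 16.225
```

About 60 N by both force rise and angle. I release and rise clear.

```bash
python3 -m handwheel '[[[0,0,0],[0,0,0],80],[[0,0,0],[0,0,0],80],[[0,0,0],[0,0,0],80],[[0,0,0],[0,0,0],80],[[0,0,0],[0,0,0.03],80],[[0,0,0],[0,0,0.08],80],[[0,0,0],[-0.03,0,0.12],80],[[0,0,0],[-0.08,0.02,0.12],80],[[0,0,0],[-0.13,0.04,0.12],80],[[0,0,0],[-0.13,0.04,0.12],80]]'
python3 - <<'E'
from h import *
ims=[]
for n,s in(("scene",np.s_[170:300,190:320]),("top",np.s_[140:270,240:370])):
    c=vision.read_camera(n); ims.append(cv2.resize(c["color"][s][:,:,::-1],(400,400),interpolation=3))
cv2.imwrite("pics/p7.png",np.hstack(ims))
E
```

```text
t: 17.48
tcp_pos: [0.3813, 0.0238, 0.3316]
orientation: [[-0.814, 0.581, 0.001], [0.581, 0.814, 0.001], [-0.0, 0.001, -1.0]]
contact_force: [1.6, 0.2, -0.6]
gripper_width: 0.0627
grip_force: 0.0
```

View pics/p7.png

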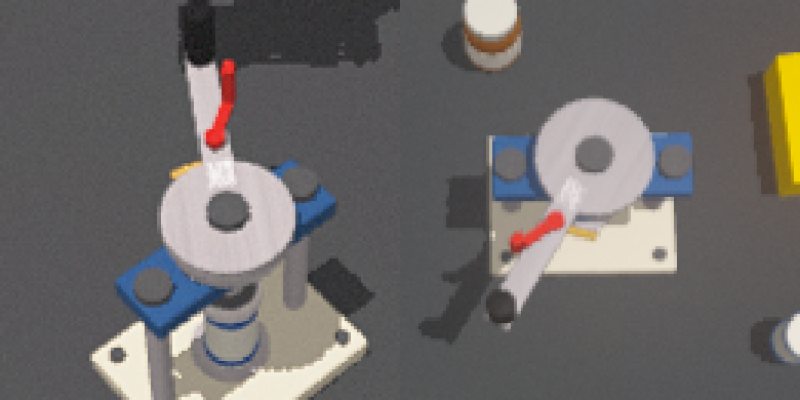

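The handle stayed at the end of its stroke, with the knob at (501,305) and the lever on the clockwise side at (517,242). The cartridge is upright and the arm is clear.

```bash
python3 -c "
from cell import workorder; print(workorder.hand_in())"
```

```text
the job is handed in; nothing more can be done
None
```

I flipped the pawl lever to the tightening side and clamped the cartridge at an estimated 60 N or so, judged from the knob force and handle angle because pad force can't be read directly. The handle is released, the arm is clear and the job is handed in; no verdict came back.

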